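# Load the drilling jig and hold the slip bush home

### The job

Get the drilling jig ready for its next hole: slide the wooden batten along the jig until its end butts flush against the steel end stop. Then take the knurled drill bush standing in the jig's bridge, press it down against its spring and turn it until the keyway hidden under its skirt drops over the dowel pin, and push it fully home so that its nose bears firmly on the batten. Finish while still holding the bush pressed down like that, without letting go, and leave the other tools on the bench alone.

Things in the scene. Friction and masses are not known exactly. Their poses are not given: they have to be found in the camera images.
- jig: Aluminium drilling jig screwed to the bench. Base plate 110 (x) x 190 (y) x 12 mm; origin at the centre of its underside on the bench, z up. Two side rails along y, 46 mm apart, tops at z = 26, from y = -80 to +45 mm, guide the batten. Screw heads in the corners reach z = 17 mm. Over the channel a bridge plate (110 x 58 mm, z = 46 to 58 mm, centred at y = -48 mm) on two posts carries the bush.
- stop_face (a point): Middle of the face of the steel end stop (70 x 12 mm, top 38 mm above the bench) that closes the channel; the batten's end must meet it. At x = 0, y = -80, z = 26 mm in the jig's frame, same axes; the face looks to +y.
- liner_top (a point): Centre of the bush's hole (18 mm) in the bridge's top face, 58 mm above the bench; at x = 0, y = -48 mm in the jig's frame. A fixed steel dowel pin, 6 mm thick and 10 mm high, stands on the bridge 18.5 mm from this centre, under the bush's skirt. On which side it stands differs from start to start and is not told: find it by turning the bush.
- batten: Loose pine batten 44 (x) x 150 (y) x 28 (z) mm, 0.1 to 0.2 kg, lying on the base plate in the jig's channel (1 mm play each side), its inner end 15 to 37 mm short of the stop. Origin at the centre of its underside, +y along its length, away from the stop. Its outer end stands out past the rails and can be pushed or gripped across there; an 8 mm hole is drilled 32 mm from that end.
- batten_end (a point): Middle of the batten's inner end face (the end that must meet the stop face), 75 mm along -y from the batten's origin, 14 mm above its underside.
- batten_outer (a point): Middle of the batten's outer end face, 75 mm along +y from the batten's origin, 14 mm above its underside.
- bush: Loose steel slip bush (drill guide), 0.15 to 0.31 kg, standing upright in the bridge's hole. Origin on its axis at the underside of its skirt, z up. Skirt: 54 mm diameter, z = 0 to 14 mm. Knurled grip: 44 mm diameter, z = 14 to 38 mm (top). Below the skirt a 16 mm shank with its nose at z = -20 mm. It turns freely. At the start its origin is 13 mm above the bridge top, carried by a spring.
- keyway (a point): Middle of one of three blind keyways in the skirt's underside (10 mm wide, 12 mm deep, invisible from outside), 18.5 mm from the axis along the bush's x; the others are 120 degrees to either side. A keyway passes the pin when within about 0.1 rad of it; at the start the nearest one in either direction is 20 to 100 degrees of turning away.
- nose (a point): Nose of the bush's shank, 20 mm below the bush's origin. The spring pushes up with 4.5 N at the start, 9.5 N when home. Pressed down 3 mm the skirt sits on the pin (nose about 8 mm over the batten); with a keyway over the pin it goes 8 mm further until the nose meets the batten's top, 40 mm above the bench, the skirt then 2 mm above the bridge. Let go, it springs up again.
- pencil: Pencil, 112 mm long, lying left of the jig: to be left alone.
- sander: Cork sanding block, 62 x 111 x 32 mm, lying left of the jig: to be left alone.
- driver: Screwdriver, 189 mm long, lying right of the jig: to be left alone.
Not all that is in view belongs to the job. What is shaped like the bush but blue is not meant.

How it is judged (in metres and radians):
On the way, in this order (a step that is already met when the one before it is completed fails the run):
1. the batten's end is flush with the end stop (gap under 1.5 mm) while the bush is still up (y of batten_end in the frame of stop_face below 0.0015 m and z of bush in the frame of liner_top above 0.008 m), for 0.2 s.
2. the bush has dropped over the pin and is pushed home (skirt within 3.5 mm of the bridge) (z of bush in the frame of liner_top below 0.0035 m), for 0.2 s.
At the end, for the whole second after the job is handed in: The batten is flush with the stop (gap under 1.5 mm) and the bush, its keyway over the pin, is upright in its hole with its skirt within 3.5 mm of the bridge, its nose pressing on the batten with more than 1.5 N, held there by the robot's fingers (more than 2 N on the bush) (y of batten_end in the frame of stop_face below 0.0015 m and horizontal distance between bush and liner_top below 0.003 m and z of bush in the frame of liner_top below 0.0035 m and angle between bush's own z axis and vertical below 0.1 rad and contact force between bush and batten above 1.5 N and contact force between the fingers and bush above 2 N); the arm keeps its last pose, push and grip.
It fails at once if a bystander (pencil, sanding block or screwdriver) is moved more than 20 mm (distance of any of pencil, sander, driver from where it was at the start of the episode above 0.02 m).
It also fails if it takes over 58 s, if anything falls off the work surface, if the arm or the gripper's body presses on something with over 40 N, if the wrist force passes 120 N, or if a joint passes its speed limit or range.

### The arm

A 6-joint arm with a two-finger parallel gripper is mounted at the origin on a cart in front of the work surface, level with it; the furniture and walls round the work are solid. World frame = base frame: x ahead of the robot, y to its left, z up, the work surface at z = 0. Lengths are in mm, angles in rad, forces in N, time in s.
With the tool pointing down it reaches from about 350 to 775 mm from the base axis. Payload 7.3 kg.
Tool frame: the origin (TCP) lies on the centre line of the jaws, within the pads' length; the fingertips stand 17 mm ahead of it and the grasp point (between the pads) lies 2 mm behind it; z points along the fingers, y is the line along which they close (so a half turn about z gives the same grasp; the last joint's range is limited). The gripper opens to 92 mm and grips with 3 to 60 N. Pads are 19 mm wide; open, the fingers measure 130 mm over their backs; the gripper's body (75 mm by 190 mm) begins 47 mm behind the grasp point.
Start: joints at [1.079, 0.342, 1.524, -0, 1.275, -0.146], TCP at [177.934, 493.946, 243.741] pointing down, gripper open.
Joint ranges: [-2.53, 2.53], [-0.77, 2.02], [0.04, 2.7], [-1, 4.14], [0.28, 2.66], [-3.11, 3.11]. Speed limits (rad/s): [2.57, 2.57, 3.14, 3.14, 3.14, 3.14].

### API

Orientations are given as [roll, pitch, yaw] about the fixed x, y, z axes, in that order (R = Rz(yaw) Ry(pitch) Rx(roll)).
In Python, from plant import bot gives the robot as it stands. The module is installed in compiled form; this text tells all that it offers.
- The arm moves only by the shell command python3 -m pendant 'ROWS'. ROWS is JSON, a list of rows, each a list of 3 entries, a list of its own where there are three numbers: the shift along the world's x, y, z as a fraction of full scale, then the turn, a rotation vector about the world's x, y, z as a fraction of full scale, then the opening, from -1 (shut) to 1 (fully open), so that 0 is half open. In form: [[[tx, ty, tz], [rx, ry, rz], claw], ...]. A call has exactly 10 rows; each row shifts and turns the commanded pose from where the row before left it; what a row does not reach is not made up. Full scale, the value 1, is 30 mm for a shift and 0.12 rad for a turn. A row lasts 1/12 s, in which the tool goes at most 41.7 mm and 7.16 degrees, less where a joint would pass 70% of its speed; a pose out of reach is approached as far as the arm can. A call with a number of a shift or a turn outside -1 to 1 is refused whole. A call with a gripper value outside its range is refused whole. The fingers move at their own pace and stop on an object; the grip force is fixed at half the most. Time passes only in rows, so rows that do not move let the fingers close, or fill a call up. It gives the time, the measured TCP pose, the force, the opening and the grip force at its end, in the units of the state.
- bot.get_obs(): the state, without advancing time (a new reading comes with each control period).
- bot.capture(name): name is "scene" or "top" or "wrist"; returns the picture (420x560x3 uint8, blue, green, red); there is no depth.
- bot.camera_params(name): a dict with "fovy" (degrees; the focal length in pixels is half the picture's height over the tangent of half this angle, whatever the lens; pixels are square), "cx", "cy" (the principal point, pixels), "camera_from_world" (4x4, takes a point from world to camera coordinates). Camera axes: x right, y down, z forward; pixel columns grow to the right and rows downward; lengths in mm; the calibration is good to about 2 mm. A picture is of the moment at which its call begins: read the wrist's pose just before it. camera_params takes no time and is no camera call; for the wrist camera it gives the pose at the moment of the call.
- bot.close_job(): hands the job in; it is judged then, once.
The state is a dict: "time": time; "joint_positions": joint angles; "dq": joint speeds; "tau": joint torques, N m; "tool_pos": TCP position; "tcp_rot": TCP orientation; "contact_force": force on the tool from outside, world axes, zero at the start; "moment": the same for the moment, N m; "grip_width": finger opening in mm; "finger_force": force on a finger pad.
Only numpy, scipy, OpenCV 4.12 (cv2) and the standard library are available. Lean on these libraries where they do the work, as an engineer would, in place of code of your own. Each camera call takes 0.05 s, during which the arm holds its last target. There are 200 camera calls.

## Working session

There is one attempt and no reset: what is moved stays moved. The work goes in short steps, Python scripts to look and compute and a shell command to move; the robot and the scene stay as the last step left them, time stands still between calls to the robot, and variables do not carry over. Pictures are saved under pics/ and viewed, at most 10 in all, crops included, and the job is handed in when it is done.

```bash
mkdir -p pics
python3 - <<'E'
from plant import bot
import cv2
for n in("scene","top"):
    cv2.imwrite(f"pics/{n}0.png",bot.capture(n)); p=bot.camera_params(n); print(n,p)
print(bot.get_obs())
E
```

```text
scene {'fovy': 45.63691045794847, 'cx': 281.06033948208204, 'cy': 213.48113962216152, 'camera_from_world': array([[ 7.92828781e-01, -6.09363102e-01,  9.95656753e-03,
        -5.67898678e+02],
       [-3.33169640e-01, -4.47043690e-01, -8.30150547e-01,
         5.75900911e+01],
       [ 5.10314133e-01,  6.54850020e-01, -5.57450390e-01,
         9.46599412e+02],
       [ 0.00000000e+00,  0.00000000e+00,  0.00000000e+00,
         1.00000000e+00]])}
top {'fovy': 44.62924270683517, 'cx': 270.64420419997634, 'cy': 207.6957194334866, 'camera_from_world': array([[ 5.27531553e-07, -9.99441359e-01, -3.34210941e-02,
        -3.46443097e+02],
       [-9.88990838e-01,  4.94502389e-03, -1.47894115e-01,
         4.79202564e+02],
       [ 1.47976763e-01,  3.30532339e-02, -9.88438345e-01,
         8.63534973e+02],
       [ 0.00000000e+00,  0.00000000e+00,  0.00000000e+00,
         1.00000000e+00]])}
{'time': 0.1, 'joint_positions': array([ 1.07898579e+00,  3.42683472e-01,  1.52487187e+00, -2.25649422e-05,
        1.27539201e+00, -1.46007487e-01]), 'dq': array([ 0.00011   , -0.00016796, -0.00169902, -0.00088877, -0.00035914,
       -0.00119185]), 'tau': array([ 2.51804049e-03, -4.32003701e+01, -2.44695336e+01,  7.19783432e-02,
        5.26324776e-02, -5.10266909e-05]), 'tool_pos': array([177.78818556, 493.64452839, 243.11596511]), 'tcp_rot': array([-3.14024922e+00, -1.75746141e-04,  2.79579607e+00]), 'contact_force': array([-0.03302813, -0.04425452, -0.08043971]), 'moment': array([ 0.04234671, -0.01267552, -0.01394725]), 'finger_force': 0.0, 'grip_width': 92.20266051854422}
```

View pics/top0.png

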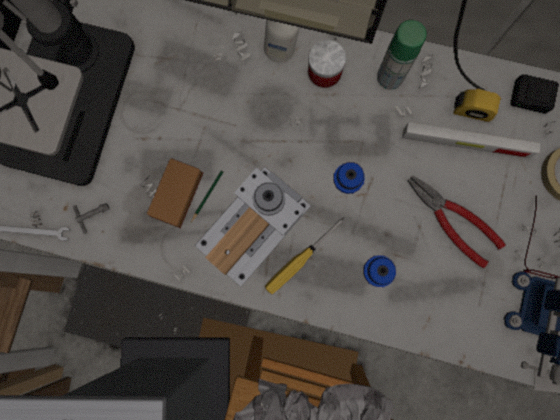

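View pics/scene0.png

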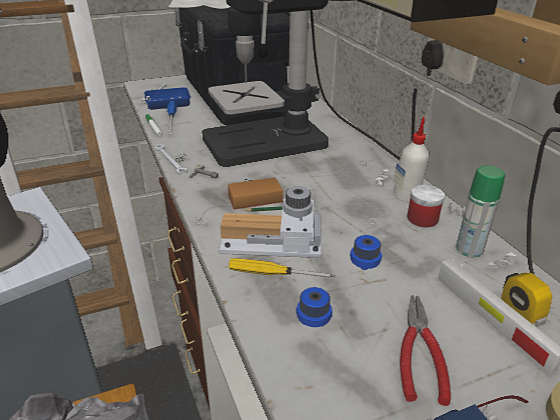

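The top view shows the jig at about (253,227) with the bush at (268,196) and the batten's outer end at lower left (~(222,256)). The scene view shows the bush top at (298,190). I'll enlarge both crops.

Run:
```python
import cv2
a=cv2.imread("pics/top0.png")[160:290,185:320]; b=cv2.imread("pics/scene0.png")[175:265,210:330]
a=cv2.convertScaleAbs(a,alpha=1.5)
cv2.imwrite("pics/topc.png",cv2.resize(a,None,fx=4.5,fy=4.5,interpolation=cv2.INTER_CUBIC))
cv2.imwrite("pics/scenec.png",cv2.resize(b,None,fx=6,fy=6,interpolation=cv2.INTER_CUBIC))
```

```text
(no output)
```

View pics/topc.png

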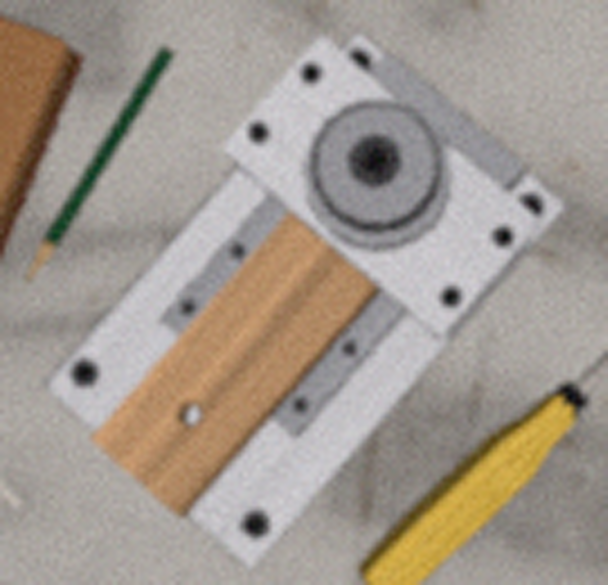

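View pics/scenec.png

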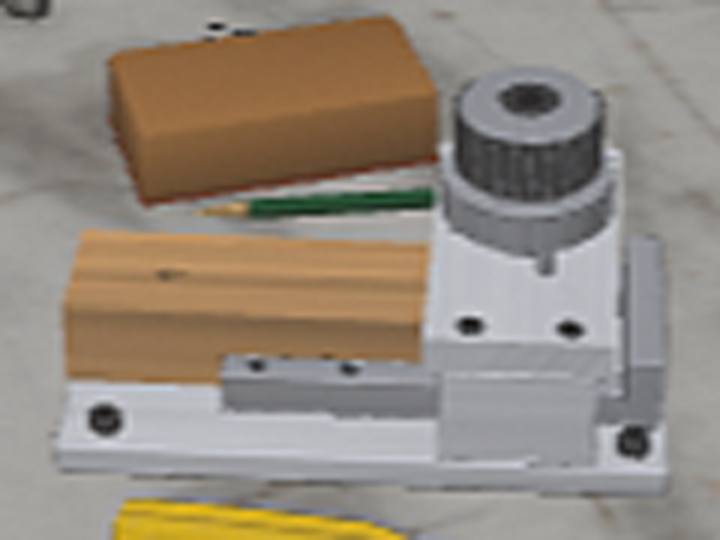

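The crops show the bush cap centre at top (375,158)c and scene (530,100)c. Jig and bridge corners and the batten's outer end are clear, and the dowel pin peeks out at scene (545,262)c. I'll fit the poses from both views.

```bash
cat > h.py <<'E'
import numpy as np, cv2
from scipy.optimize import least_squares
from plant import bot
def proj(n,P,prm={}):
    p=prm.get(n) or bot.camera_params(n); f=210/np.tan(np.radians(p["fovy"]/2)); T=np.array(p["camera_from_world"])
    q=np.atleast_2d(P)@T[:3,:3].T+T[:3,3]; return q[:,:2]/q[:,2:]*f+[p["cx"],p["cy"]]
def tri(a):  # list of (cam,pixel,prm)
    r=lambda X:np.concatenate([(proj(n,X,{n:p} if p else {})[0]-u) for n,u,p in a])
    s=least_squares(r,[500,100,50]); return s.x,np.abs(s.fun).max()
E
python3 - <<'E'
from h import *
t=lambda u:np.array(u)/4.5+[185,160]
s=lambda u:np.array(u)/6+[210,175]
J=[("top",t((52,385)),(55,95,12)),("top",t((250,565)),(-55,95,12)),("top",t((325,38)),(55,-77,58)),("top",t((225,148)),(55,-19,58)),
("top",t((440,335)),(-55,-19,58)),("top",t((562,205)),(-55,-77,58)),("scene",s((60,448)),(-55,95,12)),("scene",s((668,470)),(-55,-95,12)),
("scene",s((425,345)),(-55,-19,58)),("scene",s((617,350)),(-55,-77,58)),("scene",s((622,150)),(55,-77,58))]
def W(v,p):
    c,q=np.cos(v[2]),np.sin(v[2]); return np.array([v[0]+c*p[0]-q*p[1],v[1]+q*p[0]+c*p[1],p[2]])
r=lambda v:np.concatenate([proj(n,W(v,p))[0]-u for n,u,p in J])
o=least_squares(lambda v:r([v[0]*100,v[1]*100,v[2]]),[5,1,.8]); v=o.x*[100,100,1]; print("jig",v,np.round(r(v).reshape(-1,2),1).tolist())
print("liner",W(v,(0,-48,58)),"stop",W(v,(0,-80,26)))
print("bush top",tri([("top",t((375,160)),0),("scene",s((530,100)),0)]))
A=tri([("top",t((92,437)),0),("scene",s((82,232)),0)]);B=tri([("top",t((183,516)),0),("scene",s((66,305)),0)]);print("batten",A,B)
c,q=np.cos(v[2]),np.sin(v[2]);R=np.array([[c,q],[-q,c]])
for X in(A[0],B[0]):print("in jig",R@(X[:2]-v[:2]),X[2])
def pin(x):
  return proj("scene",[x[0],x[1],68-5])[0]-s((545,262))
x=least_squares(pin,W(v,(0,-48,0))[:2]).x; print("pin jig",R@(x-v[:2])+[0,48])
E
```

```text
jig [ 450.73605464 -317.72225909    0.86108477] [[-1.0, -0.3], [1.7, 0.6], [0.3, -1.6], [0.3, -0.6], [1.7, -0.4], [-3.1, 2.4], [-1.1, -0.2], [0.8, 0.5], [0.0, -0.7], [0.6, -0.2], [-0.2, 0.1]]
liner [ 487.14644813 -348.9997789    58.        ] stop [ 511.42004379 -369.85145878   26.        ]
bush top (array([ 486.73540545, -346.97282203,  108.5295121 ]), np.float64(0.48724940674884465))
batten (array([ 392.46983494, -236.56879449,   38.80677684]), np.float64(0.3170646131314072)) (array([ 363.24821067, -272.53973769,   42.60921194]), np.float64(0.8195753190307471))
in jig [23.59180705 97.07864757] 38.80677684052596
in jig [-22.73519563  95.80550068] 42.60921193679486
pin jig [-18.50181948  -5.68173191]
```

Bush at about (487,-348), its top at z 109, jig yaw 0.861, batten gap about 26 mm. I'll swing the arm round to behind the batten's outer end.

```bash
python3 -m pendant '[[[0.58,-0.92,0],[0,0,0],1],[[0.58,-0.92,0],[0,0,0],1],[[0.58,-0.92,0],[0,0,0],1],[[0.58,-0.92,0],[0,0,0],1],[[0.58,-0.92,0],[0,0,0],1],[[0.58,-0.92,0],[0,0,0],1],[[0.58,-0.92,0],[0,0,0],1],[[0.43,-0.95,0],[0,0,-0.2],1],[[0.43,-0.95,0],[0,0,-0.2],1],[[0.43,-0.95,0],[0,0,-0.2],1]]' && python3 -m pendant '[[[0.43,-0.95,0],[0,0,-0.2],-1],[[0.43,-0.95,0],[0,0,-0.2],-1],[[0.43,-0.95,0],[0,0,-0.2],-1],[[0.43,-0.95,0],[0,0,-0.2],-1],[[0,-0.9,0],[0,0,-0.2],-1],[[0,-0.9,0],[0,0,-0.2],-1],[[0,-0.9,0],[0,0,-0.2],-1],[[0,-0.9,0],[0,0,-0.2],-1],[[0,-0.9,0],[0,0,-0.2],-1],[[0,-0.9,0],[0,0,-0.2],-1]]'
```

```text
time: 0.93
tool_pos: [338.6, 213.7, 243.5]
tcp_rot: [-3.141, -0.0, 2.723]
contact_force: [-0.1, 0.2, -0.1]
grip_width: 91.9
finger_force: 0.0
time: 1.77
tool_pos: [389.6, -62.0, 243.6]
tcp_rot: [-3.142, -0.0, 2.483]
contact_force: [0.1, 0.4, -0.3]
grip_width: 30.0
finger_force: 0.0
```

```bash
python3 -m pendant '[[[-0.19,-0.97,0],[0,0,-0.08],-1],[[-0.19,-0.97,0],[0,0,-0.08],-1],[[-0.19,-0.97,0],[0,0,-0.08],-1],[[-0.19,-0.97,0],[0,0,-0.08],-1],[[-0.19,-0.97,0],[0,0,-0.08],-1],[[-0.19,-0.97,0],[0,0,0],-1],[[0,0,-1],[0,0,0],-1],[[0,0,-1],[0,0,0],-1],[[0,0,-1],[0,0,0],-1],[[0,0,0],[0,0,0],-1]]'
python3 - <<'E'
from h import *
cv2.imwrite("pics/w1.png",bot.capture("wrist")); print(bot.get_obs()["tool_pos"])
E
```

```text
time: 2.6
tool_pos: [353.2, -233.2, 149.3]
tcp_rot: [3.141, -0.01, 2.435]
contact_force: [-0.5, 0.9, 0.5]
grip_width: 0.4
finger_force: 0.0
[ 354.36121036 -234.13283188  151.85641367]
```

View pics/w1.png

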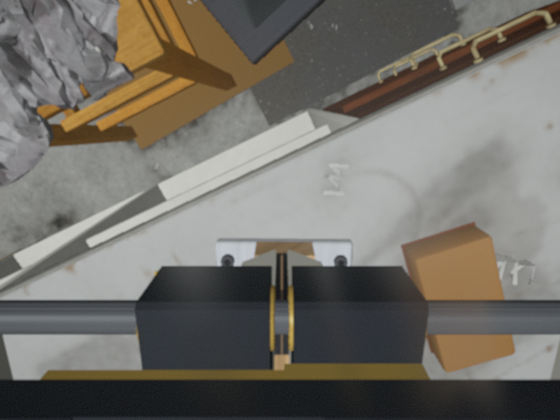

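The wrist view shows the jig's outer edge at row 240, with its columns (216–352) centred on the closed fingers (283). I'll check this against my model by projection.

Run:
```python
from h import *
v=[450.74,-317.72,.861]
def W(p):
    c,q=np.cos(v[2]),np.sin(v[2]); return np.array([v[0]+c*p[0]-q*p[1],v[1]+q*p[0]+c*p[1],p[2]])
o=bot.get_obs();print(o["tool_pos"],o["tcp_rot"],proj("wrist",o["tool_pos"]+[0,0,-17])[0])
for p in[(55,95,12),(-55,95,12),(22,96.5,40),(-22,96.5,40),(0,130,40)]:print(p,proj("wrist",W(p))[0])
T=np.array(bot.camera_params("wrist")["camera_from_world"]);print(-T[:3,:3].T@T[:3,3],T[2,:3])
```

```text
[ 354.36121036 -234.13283188  151.85641367] [ 3.14111856 -0.00662111  2.43544324] [283.89364601 274.31785773]
(55, 95, 12) [351.13016457 243.20098418]
(-55, 95, 12) [212.6056076  242.78407543]
(22, 96.5, 40) [312.44671767 255.27852814]
(-22, 96.5, 40) [251.45602135 255.09714277]
(0, 130, 40) [282.13537736 210.63093992]
[ 295.63336037 -185.60055763  291.26619639] [ 0.21159632 -0.1803493  -0.96057333]
```

Model agrees with the picture. Descend and start pushing.

```bash
python3 -m pendant '[[[0,0,-1],[0,0,0],-1],[[0,0,-1],[0,0,0],-1],[[0,0,-1],[0,0,0],-1],[[0,0,-0.8],[0,0,0],-1],[[0,0,0],[0,0,0],-1],[[0.25,-0.22,0],[0,0,0],-1],[[0.25,-0.22,0],[0,0,0],-1],[[0.1,-0.086,0],[0,0,0],-1],[[0.1,-0.086,0],[0,0,0],-1],[[0.1,-0.086,0],[0,0,0],-1]]' && python3 -m pendant '[[[0.1,-0.086,0],[0,0,0],-1],[[0.1,-0.086,0],[0,0,0],-1],[[0.1,-0.086,0],[0,0,0],-1],[[0.1,-0.086,0],[0,0,0],-1],[[0,0,0],[0,0,0],-1],[[0,0,0],[0,0,0],-1],[[0,0,0],[0,0,0],-1],[[0,0,0],[0,0,0],-1],[[0,0,0],[0,0,0],-1],[[0,0,0],[0,0,0],-1]]'
```

```text
time: 3.48
tool_pos: [380.3, -256.6, 41.1]
tcp_rot: [3.142, 0.001, 2.436]
contact_force: [-0.8, 0.9, 1.5]
grip_width: 0.2
finger_force: 0.7
time: 4.32
tool_pos: [387.7, -262.8, 39.0]
tcp_rot: [3.141, -0.013, 2.436]
contact_force: [-13.0, 9.3, 10.9]
grip_width: 0.1
finger_force: 8.2
```

```bash
python3 -m pendant '[[[0.07,-0.06,0],[0,0,0],-1],[[0.07,-0.06,0],[0,0,0],-1],[[0,0,0],[0,0,0],-1],[[0,0,0],[0,0,0],-1],[[0,0,0],[0,0,0],-1],[[0,0,0],[0,0,0],-1],[[0,0,0],[0,0,0],-1],[[0,0,0],[0,0,0],-1],[[0,0,0],[0,0,0],-1],[[0,0,0],[0,0,0],-1]]'
python3 - <<'E'
from h import *
cv2.imwrite("pics/s2.png",cv2.resize(bot.capture("scene")[160:280,190:350],None,fx=5,fy=5,interpolation=cv2.INTER_CUBIC)); print(bot.get_obs())
E
```

```text
time: 5.15
tool_pos: [387.9, -262.8, 38.4]
tcp_rot: [3.141, -0.024, 2.437]
contact_force: [-26.4, 18.6, 22.5]
grip_width: 0.5
finger_force: 15.8
{'time': 5.2, 'joint_positions': array([-7.58678665e-01,  5.35776443e-01,  1.89878142e+00, -1.12169169e-03,
        7.31265374e-01, -1.62386038e+00]), 'dq': array([-0.00040841, -0.00088852, -0.00239386,  0.0015788 ,  0.00065522,
        0.00031542]), 'tau': array([ -0.40282376, -38.01723361, -28.91365707,   0.74803568,
        -9.06393707,  -0.05024694]), 'tool_pos': array([ 387.95581956, -262.79842364,   38.36275349]), 'tcp_rot': array([ 3.14103504, -0.02423543,  2.43682878]), 'contact_force': array([-25.42951423,  18.74327854,  22.4840241 ]), 'moment': array([ 2.81837823e+00,  4.00140539e+00, -2.96493622e-03]), 'finger_force': 15.809246376156807, 'grip_width': 0.7142278124133608}
```

View pics/s2.png

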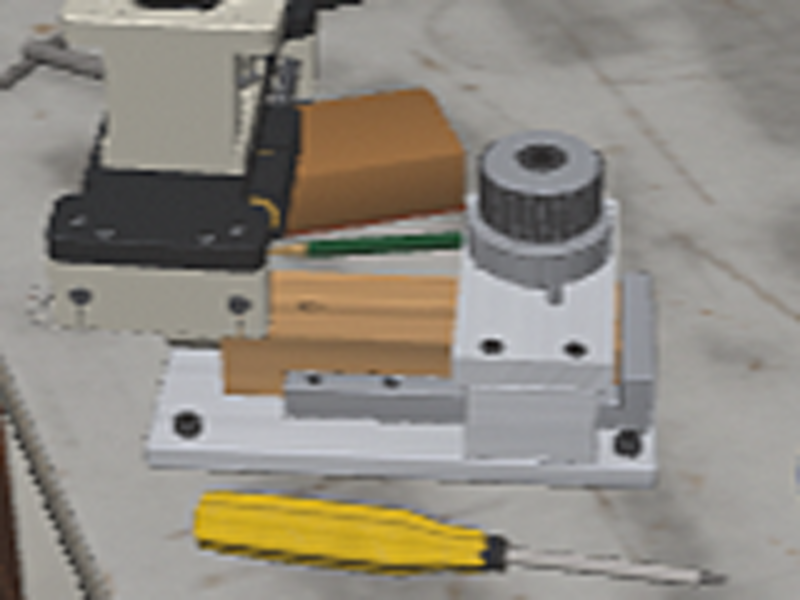

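The batten is stalled against the stop: it shows between bridge and stop at (620,330), and it moved about 26 mm. Now back off, rise, open and go over the bush.

```bash
python3 -m pendant '[[[-0.3,0.26,0],[0,0,0],-1],[[-0.3,0.26,0],[0,0,0],-1],[[0,0,1],[0,0,0],1],[[0,0,1],[0,0,0],1],[[0,0,1],[0,0,0],1],[[0,0,1],[0,0,0],1],[[0.8,-0.7,0.3],[0,0,0],1],[[0.8,-0.7,0],[0,0,0],1],[[0.8,-0.7,0],[0,0,0],1],[[0.8,-0.7,0],[0,0,0],1]]'; python3 -m pendant '[[[0.46,-0.43,0],[0,0,0],1],[[0,0,0],[0,0,0],1],[[0,0,0],[0,0,0],1],[[0,0,0],[0,0,0],1],[[0,0,0],[0,0,0],1],[[0,0,0],[0,0,0],1],[[0,0,0],[0,0,0],1],[[0,0,0],[0,0,0],1],[[0,0,0],[0,0,0],1],[[0,0,0],[0,0,0],1]]'
python3 - <<'E'
from h import *
cv2.imwrite("pics/w3.png",bot.capture("wrist")); o=bot.get_obs();print(o["tool_pos"],o["tcp_rot"])
print(proj("wrist",[[487,-348,109],[487,-348,85]]),{k:np.array(x).tolist() for k,x in bot.camera_params("wrist").items()})
E
```

```text
time: 6.03
tool_pos: [475.4, -339.7, 169.5]
tcp_rot: [3.142, 0.002, 2.436]
contact_force: [0.4, -0.4, 0.6]
grip_width: 49.2
finger_force: 0.0
time: 6.87
tool_pos: [487.8, -351.4, 168.9]
tcp_rot: [3.142, 0.0, 2.436]
contact_force: [-0.9, -0.3, -0.1]
grip_width: 91.9
finger_force: 0.0
[ 487.7785096  -351.47050216  168.83330073] [3.14152873e+00 8.66006530e-05 2.43581273e+00]
[[287.21555187 235.22548932]
 [286.64441277 221.73669145]] {'fovy': 58.381069259827335, 'cx': 281.3070180812814, 'cy': 209.2197684361699, 'camera_from_world': [[0.648920611118526, 0.7608560937332457, -0.00021235476766214036, -47.89631303720838], [0.7294434751451098, -0.622049931633744, 0.2845454254116239, -588.0845863194796], [0.21636602559964624, -0.18480229214877886, -0.9586625348801173, 146.47133331894392], [0.0, 0.0, 0.0, 1.0]]}
```

View pics/w3.png

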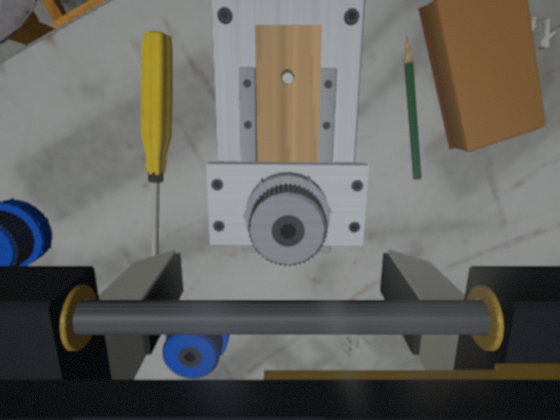

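The bush cap is centred at (288,230), about 6 px above prediction, so the estimate shifts to about (485.8,-346.2). Descend with the fingers open, then close.

```bash
python3 -m pendant '[[[-0.06,0.17,-0.7],[0,0,0],1],[[0,0,-0.7],[0,0,0],1],[[0,0,-0.5],[0,0,0],1],[[0,0,-0.26],[0,0,0],1],[[0,0,0],[0,0,0],1],[[0,0,0],[0,0,0],1],[[0,0,0],[0,0,0],1],[[0,0,0],[0,0,0],-1],[[0,0,0],[0,0,0],-1],[[0,0,0],[0,0,0],-1]]'; python3 -m pendant '[[[0,0,0],[0,0,0],-1],[[0,0,0],[0,0,0],-1],[[0,0,0],[0,0,0],-1],[[0,0,0],[0,0,0],-1],[[0,0,0],[0,0,0],-1],[[0,0,0],[0,0,0],-1],[[0,0,0],[0,0,0],-1],[[0,0,0],[0,0,0],-1],[[0,0,0],[0,0,0],-1],[[0,0,0],[0,0,0],-1]]'
```

```text
time: 7.75
tool_pos: [486.3, -346.6, 104.7]
tcp_rot: [3.142, 0.001, 2.436]
contact_force: [0.2, -1.2, -0.5]
grip_width: 76.2
finger_force: 0.0
time: 8.58
tool_pos: [486.2, -346.3, 103.9]
tcp_rot: [3.141, 0.0, 2.436]
contact_force: [1.7, 0.9, 0.8]
grip_width: 43.5
finger_force: 30.0
```

Gripped on the 44 mm knurl. Press down gently onto the pin.

```bash
python3 -m pendant '[[[0,0,-0.05],[0,0,0],-1],[[0,0,-0.05],[0,0,0],-1],[[0,0,-0.05],[0,0,0],-1],[[0,0,-0.05],[0,0,0],-1],[[0,0,0],[0,0,0],-1],[[0,0,0],[0,0,0],-1],[[0,0,0],[0,0,0],-1],[[0,0,0],[0,0,0],-1],[[0,0,0],[0,0,0],-1],[[0,0,0],[0,0,0],-1]]'
```

```text
time: 9.42
tool_pos: [486.4, -346.4, 100.2]
tcp_rot: [3.142, 0.002, 2.436]
contact_force: [-3.4, 5.2, 17.5]
grip_width: 43.3
finger_force: 30.0
```

```bash
python3 -m pendant '[[[0,0,0],[0,0,-0.4],-1],[[0,0,0],[0,0,-0.4],-1],[[0,0,0],[0,0,-0.4],-1],[[0,0,0],[0,0,-0.4],-1],[[0,0,0],[0,0,-0.4],-1],[[0,0,0],[0,0,-0.4],-1],[[0,0,0],[0,0,-0.4],-1],[[0,0,0],[0,0,-0.4],-1],[[0,0,0],[0,0,-0.4],-1],[[0,0,0],[0,0,-0.4],-1]]'
```

```text
time: 10.25
tool_pos: [486.4, -346.7, 100.2]
tcp_rot: [3.141, 0.002, 1.954]
contact_force: [-2.8, 5.2, 15.7]
grip_width: 43.3
finger_force: 30.0
```

```bash
python3 -m pendant '[[[0,0,0],[0,0,-0.4],-1],[[0,0,0],[0,0,-0.4],-1],[[0,0,0],[0,0,-0.4],-1],[[0,0,0],[0,0,-0.4],-1],[[0,0,0],[0,0,-0.4],-1],[[0,0,0],[0,0,-0.4],-1],[[0,0,0],[0,0,-0.4],-1],[[0,0,0],[0,0,-0.4],-1],[[0,0,0],[0,0,-0.4],-1],[[0,0,0],[0,0,-0.4],-1]]'
```

```text
time: 11.08
tool_pos: [486.8, -346.5, 100.2]
tcp_rot: [3.139, 0.001, 1.474]
contact_force: [-1.5, 5.0, 14.6]
grip_width: 43.7
finger_force: 30.0
```

```bash
python3 -m pendant '[[[0,0,0],[0,0,-0.4],-1],[[0,0,0],[0,0,-0.4],-1],[[0,0,0],[0,0,-0.4],-1],[[0,0,0],[0,0,-0.4],-1],[[0,0,0],[0,0,-0.4],-1],[[0,0,0],[0,0,-0.4],-1],[[0,0,0],[0,0,-0.4],-1],[[0,0,0],[0,0,-0.4],-1],[[0,0,0],[0,0,-0.4],-1],[[0,0,0],[0,0,-0.4],-1]]'
```

```text
time: 11.92
tool_pos: [486.5, -346.6, 98.4]
tcp_rot: [3.14, -0.0, 0.994]
contact_force: [2.0, 2.0, 4.5]
grip_width: 43.4
finger_force: 30.0
```

It dropped: force fell and z went down. Push home.

```bash
python3 -m pendant '[[[0,0,-0.05],[0,0,0],-1],[[0,0,-0.05],[0,0,0],-1],[[0,0,-0.05],[0,0,0],-1],[[0,0,-0.05],[0,0,0],-1],[[0,0,-0.05],[0,0,0],-1],[[0,0,0],[0,0,0],-1],[[0,0,0],[0,0,0],-1],[[0,0,0],[0,0,0],-1],[[0,0,0],[0,0,0],-1],[[0,0,0],[0,0,0],-1]]'
```

```text
time: 12.75
tool_pos: [486.8, -346.8, 92.8]
tcp_rot: [3.138, 0.0, 0.996]
contact_force: [-1.1, 4.4, 16.5]
grip_width: 43.5
finger_force: 30.0
```

Down 11 mm in total, and 16.5 N exceeds the 9.5 N spring. I'll add some margin and take a check picture.

```bash
python3 -m pendant '[[[0,0,-0.03],[0,0,0],-1],[[0,0,-0.03],[0,0,0],-1],[[0,0,0],[0,0,0],-1],[[0,0,0],[0,0,0],-1],[[0,0,0],[0,0,0],-1],[[0,0,0],[0,0,0],-1],[[0,0,0],[0,0,0],-1],[[0,0,0],[0,0,0],-1],[[0,0,0],[0,0,0],-1],[[0,0,0],[0,0,0],-1]]'
python3 - <<'E'
from h import *
cv2.imwrite("pics/s4.png",cv2.resize(bot.capture("scene")[160:280,190:350],None,fx=5,fy=5,interpolation=cv2.INTER_CUBIC))
E
```

```text
time: 13.58
tool_pos: [486.8, -346.8, 92.7]
tcp_rot: [3.138, 0.001, 0.997]
contact_force: [-4.8, 7.2, 28.3]
grip_width: 43.1
finger_force: 30.0
```

View pics/s4.png

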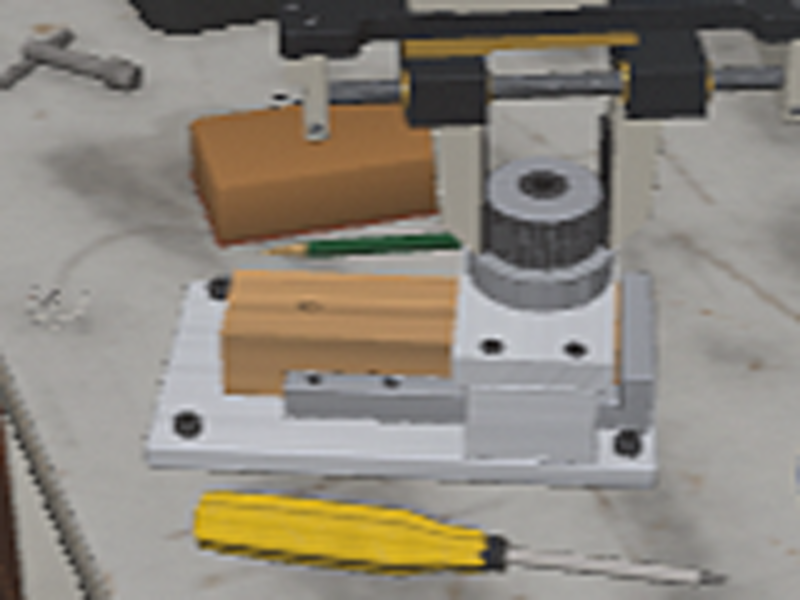

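The skirt now sits nearly on the bridge at (545,300) and the pin is hidden. The batten is still against the stop at (620,320), and the tools haven't moved. Handing in.

```bash
python3 -c "
from plant import bot
print(bot.close_job())"
```

```text
the job is handed in; nothing more can be done
None
```

I handed the job in at about 14 s with the batten against the stop and the bush keyed over its pin, held home on the batten with about 28 N of downward force; the hand-in gave no verdict.

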